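# Hold the resin bar in the corner of the marking jig

### The job

Set the amber resin bar flat on the bed of the marking jig, its bevelled edge on the side away from the blue fence, and slide it along until you feel it come up against the steel stop. Then with fingertips on the bevel give it one firm diagonal push, rather more sideways than down, so that the bar is pressed flat against the fence and down on to the bed together while its end stays at the stop, and finish holding it like that, still pushing, ready to be marked. Do not disturb the vial, the specimen cup or the marker standing by.

Things in the scene. Friction and masses are not known exactly. Their poses are not given: they have to be found in the camera images.
- bar_center (a point): Centre of the loose solid amber resin bar: 44 mm wide (x), 110 mm long (y), 36 mm high (z), 0.11 to 0.23 kg, this point 18 mm above its underside. Its upper -x long edge has a 45 degree bevel 16 mm wide and high, so its -x side is upright only for the lowest 20 mm. Grasp it from above across the 44 mm, fingertips near its underside. It starts on the worktop left of the jig.
- bar_bevel (a point): Middle of the sloping bevel face of the bar: 14 mm to -x and 10 mm above the bar's centre, axes as the bar's. The bevel looks to -x and up; push here with about 14 N to +x and 8 N down: friction on the bed takes up part of the sideways push before it reaches the fence, so a push that is mostly downward leaves the fence unloaded. Fence and bed are rigid.
- bar_back (a point): Middle of the bar's upright +x side, 22 mm to +x of its centre: the face that goes against the fence.
- bar_end (a point): Middle of the bar's -y end face, 55 mm to -y of its centre: the end that goes against the stop.
- bar: The same bar; origin in the middle of its underside; a small paper label lies on its top.
- jig: Marking jig, fixed to the worktop: a base 150 mm (x) by 300 mm (y). Origin in the middle of its underside, on the worktop; x points from the open front (robot's side) square to the fence, y along the fence, z up. The bed's top is 16 mm above the origin; the fence's face is the plane x = 61 mm.
- jig_bed: The pale aluminium bed plate of the jig, 150 x 300 x 8 mm; origin 8 mm under the middle of its flat top, axes as the jig's.
- jig_fence: The blue fence, an upright wall along the jig's far (+x) edge, 14 mm thick, 300 mm long, 46 mm high above the bed; origin in the middle of its lower edge, 7 mm behind the face that looks to -x, axes as the jig's.
- stop: Steel end stop clamped to the fence, fixed: a block 60 mm (x) by 24 mm (y) by 30 mm high that sticks out from the fence over the bed near the jig's -y end, with a saddle and a black thumbscrew over the fence that reach 66 mm above the bed. Origin in the middle of its underside on the bed, axes as the jig's.
- stop_face (a point): Middle of the stop's +y face, 12 mm to +y of the stop's origin and 15 mm above the bed: the face that the bar's end comes up against.
- vial_green: Green vial with white cap, 35 mm across, 80 mm high, standing loose behind and to the right of the bar; origin in the middle of its foot. Leave it alone.
- specimen_a: Specimen cup with orange lid, 60 mm across, 70 mm high, standing loose to the right of the jig; origin in the middle of its foot. Leave it alone.
- marker_a: Red and white marker pen, 135 mm long (y), 17 mm thick, lying loose to the right of the jig; origin under its middle. Leave it alone.
There are look-alikes about, which are no part of the job. Of the things that look like the bar, take the one that is farthest from the robot's base at the start.

How it is judged:
By the outcome, as a careful person would: the job done as asked, in the order asked, and still so for the second after the job is handed in, while the arm keeps its last pose, push and grip.
It also fails if it takes over 64 s, if anything falls off the work surface, if the arm or the gripper's body presses on something with over 40 N, if the wrist force passes 120 N, or if a joint passes its speed limit or range.

### The arm

A 6-joint arm with a two-finger parallel gripper is mounted at the origin on a cart in front of the work surface, level with it; the furniture and walls round the work are solid. World frame = base frame: x ahead of the robot, y to its left, z up, the work surface at z = 0. Lengths are in mm, angles in rad, forces in N, time in s.
With the tool pointing down it reaches from about 375 to 975 mm from the base axis. Payload 3.8 kg.
Tool frame: the origin (TCP) lies between the finger pads; the fingertips stand 19 mm ahead of it and the grasp point (between the pads) is the TCP; z points along the fingers, y is the line along which they close (so a half turn about z gives the same grasp; the last joint's range is limited). The gripper opens to 88 mm and grips with 3 to 60 N. Pads are 18 mm wide; open, the fingers measure 123 mm over their backs; the gripper's body (75 mm by 187 mm) begins 45 mm behind the grasp point.
Start: joints at [-1.156, 0.264, 1.604, -0, 1.274, -0.037], TCP at [294.689, -607.27, 257.706] pointing down, gripper open.
Joint ranges: [-2.63, 2.63], [-0.94, 2.18], [0.31, 2.57], [-1.31, 4.45], [0, 2.66], [-2.55, 2.55]. Speed limits (rad/s): [2.57, 2.57, 3.14, 3.14, 3.14, 3.14].

### API

Orientations are given as a unit quaternion [x, y, z, w].
In Python, from bench import * gives the robot as it stands.
- The arm moves only by the shell command python3 -m crank 'ROWS'. ROWS is JSON, a list of rows, each a list of 7 numbers: the closure in counts, from 0 (fully open) to 255 (shut), then the shift along the tool's x, y, z in cm, then the turn, a rotation vector about the tool's x, y, z in rad. In form: [[jaw, tx, ty, tz, rx, ry, rz], ...]. A call has 1 to 20 rows; each row is the pose to reach, as a shift and turn from the pose commanded when the call began, along the tool's axes at that moment; what a row does not reach only later rows make up. A row lasts 1/12 s, in which the tool goes at most 41.7 mm and 7.16 degrees, less where a joint would pass 70% of its speed; a pose out of reach is approached as far as the arm can. A call with a gripper value outside its range is refused whole. The fingers move at their own pace and stop on an object; the grip force is fixed at half the most. Time passes only in rows, so rows that repeat a pose let the fingers close. It gives the time, the measured TCP pose, the force, the opening and the grip force at its end, in the units of the state.
- sense(): the state, without advancing time (a new reading comes with each control period).
- get_image(name): name is "side" or "top"; returns a dict with "color" (384x512x3 uint8, red, green, blue), "mtx" (3x3 intrinsics, pixels), "rvec" (rotation vector, rad) and "tvec" (3), from world to camera coordinates, as OpenCV has them. Camera axes: x right, y down, z forward; pixel columns grow to the right and rows downward; lengths in mm; the calibration is good to about 2 mm. A picture is of the moment at which its call begins. There is no depth.
- job_done(): hands the job in; it is judged then, once.
Trained networks look in a picture, given as the dict that the camera call returned (one of the last four; its "shot" number tells which), for a name from the list of things; names that differ only in an ending like _2 or _b are one class to them, and where a whole thing is asked for, a point or a joint stands for the part that bears it (a point fixed in the world has none). Each returns a list of dicts, best first, with "p" (0 to 1); they miss things now and then, are a little off and sometimes report something else, mostly with a low value. They report only what shows in the picture. A call takes as long as a camera call. They do not tell look-alikes from the thing itself.
- spot_in(picture, query): "location" ([row, column] in pixels, amid what is visible of it).
The state is a dict: "t": time; "joint_pos": joint angles; "joint_velocities": joint speeds; "joint_torque": joint torques, N m; "tcp_pos": TCP position; "tcp_rot": TCP orientation; "ft_force": force on the tool from outside, world axes, zero at the start; "wrist_torque": the same for the moment, N m; "finger_gap": finger opening in mm; "finger_force": force on a finger pad.
Only numpy, scipy, OpenCV 4.12 (cv2) and the standard library are available. Lean on these libraries where they do the work, as an engineer would, in place of code of your own. Each camera call takes 0.05 s, during which the arm holds its last target. There are 200 camera calls.

## Working session

There is one attempt and no reset: what is moved stays moved. The work goes in short steps, Python scripts to look and compute and a shell command to move; the robot and the scene stay as the last step left them, time stands still between calls to the robot, and variables do not carry over. Pictures are saved under pics/ and viewed, at most 10 in all, crops included, and the job is handed in when it is done.

```bash
ls; mkdir -p pics; python3 - <<'E'
from bench import *
import cv2
s=sense(); print(s)
for n in("side","top"):
    p=get_image(n); cv2.imwrite(f"pics/{n}0.png",p["color"][:,:,::-1])
    print(n,p["mtx"],p["rvec"],p["tvec"])
    for q in("bar","bar_center","bar_bevel","bar_end","jig","jig_bed","jig_fence","stop","stop_face","vial_green","specimen_a","marker_a"):
        print(q,[(round(d["p"],2),[round(x) for x in d["location"]]) for d in spot_in(p,q)])
E
```

```text
pics
{'t': 0.0, 'joint_pos': array([-1.15588893e+00,  2.64757644e-01,  1.60536082e+00,  1.47317080e-05,
        1.27371447e+00, -3.69101843e-02]), 'joint_velocities': array([ 0.00090772, -0.00055459,  0.00148037, -0.00095887,  0.00138183,
       -0.00116579]), 'joint_torque': array([ 6.51714672e-06, -5.02104664e+01, -3.56876600e+01,  7.26752356e-02,
        2.92680413e-02, -1.87014366e-04]), 'tcp_pos': array([ 294.43197562, -606.65548196,  256.39205906]), 'tcp_rot': array([ 9.74590821e-01,  2.23989905e-01, -2.03532115e-04, -1.10152011e-03]), 'ft_force': array([ 0.99658909, -0.30048483,  0.91050461]), 'wrist_torque': array([-0.04103387,  0.03263604, -0.01487287]), 'finger_force': 0.0, 'finger_gap': 87.80506068165592}
side [[484.59133362   0.         251.48700723]
 [  0.         484.59133362 192.38014849]
 [  0.           0.           1.        ]] [ 1.94709193  0.06373757 -0.02925462] [-504.21373597    7.45218114 1561.41390326]
bar [(0.87, [180, 234]), (0.67, [164, 238])]
bar_center [(0.86, [177, 234]), (0.68, [162, 240])]
bar_bevel [(0.7, [179, 234]), (0.6, [163, 240])]
bar_end [(0.62
[... 355 characters left out ...]
[[407.55393872   0.         252.82020599]
 [  0.         407.55393872 195.5982979 ]
 [  0.           0.           1.        ]] [ 2.12693851 -2.09408178  0.19094552] [ -54.05679493  511.04485244 1120.05306707]
bar [(0.94, [218, 125]), (0.63, [218, 185])]
bar_center [(0.86, [221, 181]), (0.78, [221, 125])]
bar_bevel [(0.78, [221, 124]), (0.7, [222, 183])]
bar_end [(0.97, [219, 127]), (0.81, [220, 183])]
jig [(0.63, [196, 282])]
jig_bed [(0.57, [198, 282])]
jig_fence [(0.77, [169, 280]), (0.31, [220, 121])]
stop [(0.65, [176, 317])]
stop_face [(0.58, [178, 315])]
vial_green [(0.54, [166, 172])]
specimen_a [(0.61, [202, 397]), (0.18, [219, 124])]
marker_a [(0.47, [228, 367]), (0.45, [199, 284])]
```

```bash
python3 - <<'E'
import cv2
a=cv2.imread("pics/side0.png")[140:290,160:340]; b=cv2.imread("pics/top0.png")[130:270,80:440]
cv2.imwrite("pics/s1.png",cv2.resize(a,None,fx=4,fy=4,interpolation=2)[:600]); cv2.imwrite("pics/t1.png",cv2.resize(b,None,fx=2.2,fy=2.2,interpolation=2))
E
```

```text
(no output)
```

View pics/s1.png

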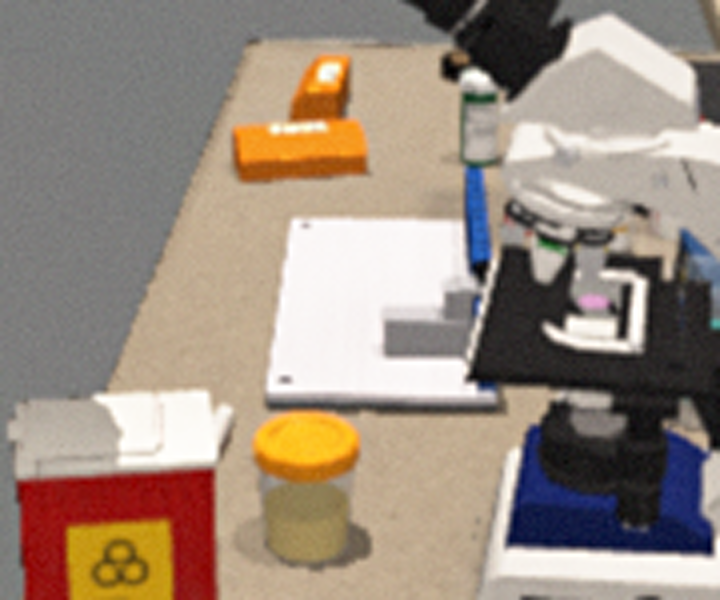

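View pics/t1.png

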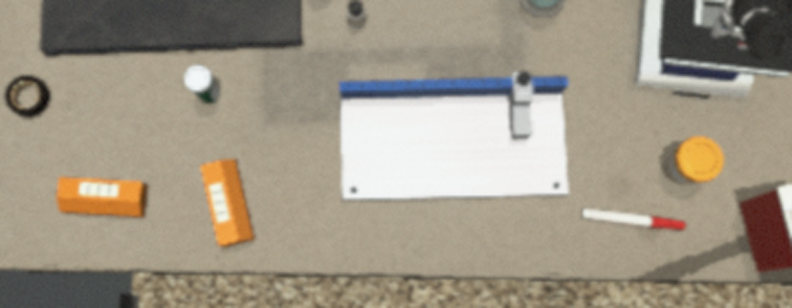

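The two look-alikes are at top (row 219, col 125), which is the side-view one at (163, 240), and at top (222, 184), which is side (178, 234). The jig is in the middle, with the stop near its right end. Next I measure both bars and take a close crop.

```bash
cat > h.py <<'E'
import numpy as np, cv2
from bench import *
def ray(p,rc):
    R=cv2.Rodrigues(np.array(p["rvec"]))[0]; t=np.array(p["tvec"]).ravel()
    d=R.T@np.linalg.inv(p["mtx"])@np.array([rc[1],rc[0],1.]); return -R.T@t,d/np.linalg.norm(d)
def plane(p,rc,z):
    o,d=ray(p,rc); return o+d*(z-o[2])/d[2]
def tri(p1,a,p2,b):
    A=np.zeros((3,3));B=np.zeros(3);rs=[ray(p1,a),ray(p2,b)]
    for o,d in rs: M=np.eye(3)-np.outer(d,d);A+=M;B+=M@o
    X=np.linalg.solve(A,B); return X.round(1),[round(float(np.linalg.norm((np.eye(3)-np.outer(d,d))@(X-o))),1) for o,d in rs]
def proj(p,X): return cv2.projectPoints(np.array(X,float).reshape(-1,3),np.array(p["rvec"]),np.array(p["tvec"]),np.array(p["mtx"]),None)[0].reshape(-1,2)
def amber(p):
    h=cv2.cvtColor(p["color"],cv2.COLOR_RGB2HSV); return cv2.inRange(h,(5,150,90),(22,255,255))
E
python3 - <<'E'
from h import *
T=get_image("top");S=get_image("side")
for a,b in(((219,125),(163,240)),((222,184),(178,234)),((178,316),(220,269)),((202,397),(260,236))): print(tri(T,a,S,b))
for n,p in(("T",T),("S",S)):
    cs,_=cv2.findContours(amber(p),0,1)
    for c in cs:
        if cv2.contourArea(c)>60:
            print(n,cv2.contourArea(c),cv2.minAreaRect(c), cv2.approxPolyDP(c,2,True).reshape(-1,2).tolist())
# white bed & blue fence in top
h=cv2.cvtColor(T["color"],cv2.COLOR_RGB2HSV)
w=cv2.inRange(h,(0,0,205),(180,40,255)); cs,_=cv2.findContours(w,0,1); c=max(cs,key=cv2.contourArea)
print("bed",cv2.minAreaRect(c)); ap=cv2.approxPolyDP(c,3,True).reshape(-1,2); print([(q.tolist(),plane(T,q[::-1],16)[:2].round().tolist()) for q in ap])
b=cv2.inRange(h,(100,120,60),(125,255,255)); cs,_=cv2.findContours(b[:, :350].copy(),0,1)
for c in cs:
    if cv2.contourArea(c)>60: print("fence",cv2.contourArea(c),cv2.boxPoints(cv2.minAreaRect(c)).tolist(),[plane(T,q[::-1],62)[:2].round().tolist() for q in cv2.boxPoints(cv2.minAreaRect(c))])
a=np.hstack([cv2.resize(T["color"][195:245,95:215],None,fx=6,fy=6,interpolation=2)])
b=cv2.resize(S["color"][145:190,210:260],None,fx=6,fy=6,interpolation=2)
o=np.zeros((600,720,3),np.uint8);o[:300]=a;o[300:570,:300]=b;b2=cv2.resize(T["color"][155:200,300:335],None,fx=6,fy=6,interpolation=2);o[300:570,310:520]=b2
cv2.imwrite("pics/c2.png",o[:,:,::-1])
E
```

```text
(array([442.8, 329.6,  12.7]), [0.9, 0.9])
(array([436.2, 154.6,  15.1]), [1.0, 1.0])
(array([ 567.3, -229.6,   37.9]), [1.9, 1.9])
(array([ 498.6, -459.8,   42.3]), [1.9, 1.9])
T 386.5 ((125.52072143554688, 219.1063690185547), (39.20888900756836, 15.294620513916016), 3.012787342071533) [[107, 211], [108, 225], [144, 227], [144, 213], [130, 212], [135, 214], [133, 220], [117, 220], [114, 217], [117, 211]]
T 376.0 ((182.79998779296875, 221.59999084472656), (37.96282196044922, 15.618990898132324), 77.47119140625) [[172, 205], [173, 213], [182, 213], [185, 229], [178, 232], [179, 240], [183, 241], [194, 236], [186, 203]]
T 304.5 ((397.0, 202.0), (20.0, 20.0), 90.0) [[396, 192], [388, 197], [387, 203], [390, 209], [398, 212], [406, 208], [407, 199], [403, 194]]
S 833.0 ((189.77467346191406, 285.5926818847656), (32.72160720825195, 27.39289665222168), 87.61405944824219) [[201, 269], [176, 271], [178, 302], [203, 300]]
S 351.5 ((236.0, 251.0), (18.0, 26.0), 90.0) [[223, 250], [224, 255], [232, 260], [245, 258], [249, 253], [248, 247], [238, 242], [227, 245]]
S 519.0 ((234.08375549316406, 16
[... 224 characters left out ...]
29724121094, 195.22784423828125), (47.03379440307617, 102.29792022705078), 88.66777801513672)
[([334, 173], [591.0, -286.0]), ([315, 172], [593.0, -230.0]), ([322, 175], [584.0, -250.0]), ([315, 180], [568.0, -229.0]), ([315, 189], [541.0, -229.0]), ([321, 190], [538.0, -247.0]), ([319, 194], [526.0, -241.0]), ([311, 193], [529.0, -217.0]), ([307, 174], [587.0, -206.0]), ([236, 176], [578.0, 6.0]), ([236, 219], [448.0, 3.0]), ([337, 217], [458.0, -292.0])]
fence 224.5 [[234.9375457763672, 167.25143432617188], [310.9891662597656, 165.52297973632812], [311.08673095703125, 169.81622314453125], [235.03512573242188, 171.544677734375]] [[592.0, 7.0], [600.0, -212.0], [587.0, -212.0], [579.0, 6.0]]
```

View pics/c2.png

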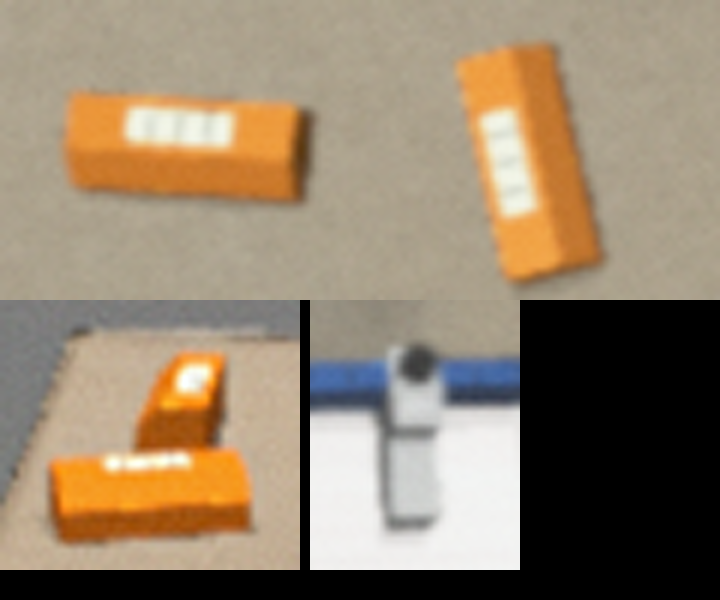

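The far bar (top (219, 125), about 550 mm from the base, against 463 mm for the other) is the right one. Its bevel already faces -x (the darker strip at the lower edge). Now I fit the poses.

```bash
cat >> h.py <<'E'
from scipy.optimize import minimize
BV=np.array([[x,y,z] for y in(-55,55) for x,z in((-22,0),(22,0),(22,36),(-6,36),(-22,20))],float)
def hullpts(m,near):
    cs,_=cv2.findContours(m,0,1); cs=[c for c in cs if cv2.contourArea(c)>25]
    return cs
def fitbar(items,x0,zfree=False):
    # items: (picture, mask); maximise overlap of silhouettes
    K=6
    def cost(v):
        c,s=np.cos(v[2]),np.sin(v[2]); P=BV@np.array([[c,s,0],[-s,c,0],[0,0,1]])+[v[0],v[1],v[3] if zfree else 0.]
        t=0
        for p,m in items:
            q=proj(p,P); h=cv2.convexHull(((q+.5)*K*16).astype(np.int32))
            o=np.zeros((m.shape[0]*K,m.shape[1]*K),np.uint8); cv2.fillConvexPoly(o,h,255,shift=4)
            o=cv2.resize(o,m.shape[::-1],interpolation=cv2.INTER_AREA).astype(float)/255
            t+=np.abs(o-m/255.).sum()
        return t
    v=np.array(list(x0)+([0.] if zfree else []),float); n=len(v)
    sim=np.vstack([v]+[v+np.eye(n)[i]*[8,8,.1,6][i] for i in range(n)])
    r=minimize(cost,v,method="Nelder-Mead",options=dict(initial_simplex=sim,xatol=.02,fatol=.05,maxiter=150)); return r.x.round(3),round(r.fun,1)
def win(m,r0,r1,c0,c1):
    o=np.zeros_like(m); o[r0:r1,c0:c1]=m[r0:r1,c0:c1]
    cs,_=cv2.findContours(o,0,2); q=np.vstack([c for c in cs if cv2.contourArea(c)>5]); o[:]=0; cv2.fillConvexPoly(o,cv2.convexHull(q),255); return o
E
python3 - <<'E'
from h import *
T=get_image("top");S=get_image("side")
mt=win(amber(T),200,240,95,155)
ms=win(amber(S),150,170,228,255)
print("top",fitbar([(T,mt)],(440,330,0)))
print("top zfree",fitbar([(T,mt)],(440,330,0),True))
for a,b in(((219.5,235.5),(194.5,232.5)),((217.7,338),(240,227))): print(tri(T,a,S,b))
# label centre triangulation (bar top height), white blobs within bars
for n,p,w in(("T",T,(205,228,105,145)),("S",S,(150,165,236,250))):
    h=cv2.cvtColor(p["color"],cv2.COLOR_RGB2HSV)[w[0]:w[1],w[2]:w[3]]; m=cv2.inRange(h,(0,0,170),(180,90,255)); 
    k,l,st,ce=cv2.connectedComponentsWithStats(m); print(n,[(st[i][4],(ce[i]+[w[2],w[0]]).round(1).tolist()) for i in range(1,k)])
h=cv2.cvtColor(T["color"],cv2.COLOR_RGB2HSV);g=h[:,:,2]
for r in(176,184,188): print(r,g[r,300:335].tolist())
for c in(250,270,290): print(c,T["color"][160:180,c].tolist())
E
```

```text
top (array([ 4.42747e+02,  3.25671e+02, -5.00000e-02]), np.float64(57.5))
top zfree (array([ 4.50391e+02,  3.44969e+02, -3.40000e-02, -5.60020e+01]), np.float64(27.9))
(array([445.6,   3.9,  14.2]), [1.2, 1.2])
(array([ 458.2, -296.6,    7.1]), [0.5, 0.5])
T [(np.int32(230), [125.0, 207.8]), (np.int32(101), [124.3, 215.6]), (np.int32(11), [105.8, 225.5])]
S [(np.int32(69), [243.7, 154.1]), (np.int32(17), [241.9, 157.5])]
176 [230, 229, 229, 230, 229, 228, 228, 229, 229, 226, 206, 159, 111, 105, 130, 138, 137, 142, 138, 140, 157, 193, 221, 229, 228, 228, 234, 238, 238, 238, 238, 238, 238, 237, 233]
184 [242, 241, 242, 241, 242, 242, 242, 242, 243, 241, 232, 189, 140, 173, 198, 206, 209, 205, 208, 207, 215, 232, 240, 243, 243, 243, 243, 244, 244, 244, 244, 244, 243, 243, 242]
188 [241, 241, 241, 242, 242, 242, 242, 241, 240, 240, 236, 195, 147, 170, 200, 209, 209, 209, 208, 211, 212, 221, 235, 241, 242, 242, 243, 244, 242, 243, 242, 242, 243, 243, 243]
250 [[162, 152, 137], [164, 154, 139], [165, 156, 138], [167, 158, 140], [167, 157, 140], [159, 153, 139], [125, 127, 137], [86, 110, 1
[... 163 characters left out ...]
 [239, 237, 236], [241, 241, 239]]
270 [[167, 157, 140], [164, 155, 139], [162, 152, 135], [165, 157, 138], [165, 159, 140], [156, 155, 151], [114, 140, 174], [78, 116, 172], [72, 110, 171], [72, 106, 165], [68, 91, 138], [59, 73, 100], [59, 70, 90], [79, 87, 102], [150, 155, 162], [209, 209, 207], [225, 223, 221], [228, 227, 225], [239, 239, 238], [241, 242, 241]]
290 [[146, 141, 124], [148, 144, 125], [148, 141, 126], [148, 144, 129], [138, 133, 122], [109, 115, 128], [82, 108, 159], [76, 112, 176], [75, 113, 176], [73, 107, 163], [61, 80, 117], [61, 73, 93], [63, 70, 89], [118, 121, 130], [197, 196, 196], [221, 220, 218], [231, 228, 227], [238, 237, 236], [243, 242, 240], [242, 241, 240]]
```

```bash
cat >> h.py <<'E'
from scipy.spatial.transform import Rotation as Ro
def Rt(yaw,tilt=0.):  # tool z down tilted by tilt towards direction yaw_push; yaw = world angle of tool y
    y=np.array([np.cos(yaw),np.sin(yaw),0]); z=np.array([0,0,-1.]); x=np.cross(y,z); R=Ro.from_matrix(np.c_[x,y,z]); return R
def goto(*targets):
    s=sense(); R0=Ro.from_quat(s["tcp_rot"]); print("now",s["t"],s["tcp_pos"].round(1),s["joint_pos"].round(2),"F",s["ft_force"].round(1))
    for pos,R in targets:
        d=R0.inv().apply(np.array(pos)-s["tcp_pos"]); print("shift cm",(d/10).round(2),"rv",(R0.inv()*R).as_rotvec().round(3),"dist",np.linalg.norm(d).round())
E
python3 - <<'E'
from h import *
T=get_image("top");S=get_image("side")
print(tri(T,(215.6,124.3),S,(154.9,243.3)))
s=sense();R=Ro.from_quat(s["tcp_rot"])
goto(([294.4,-606.7,320],R),([500,-150,320],Rt(-.042-.5)),([443,335,130],Rt(-.042)))
E
```

```text
(array([451.9, 321.8,  46.7]), [3.0, 3.0])
now 1.6 [ 294.7 -607.3  257.7] [-1.16  0.26  1.6  -0.    1.27 -0.04] F [-0.1 -1.1 -0.1]
shift cm [-0.   -0.06 -6.23] rv [0. 0. 0.] dist 62.0
shift cm [ 38.43 -32.18  -6.23] rv [ 0.     0.    -0.577] dist 505.0
shift cm [ 54.48 -78.3   12.77] rv [ 0.     0.    -1.077] dist 962.0
```

```bash
python3 -m crank '[[0,0,0,-6,0,0,0],[0,0,0,-6,0,0,0],[0,38,-32,-6,0,0,-0.58],[0,38,-32,-6,0,0,-0.58],[0,38,-32,-6,0,0,-0.58],[0,38,-32,-6,0,0,-0.58],[0,38,-32,-6,0,0,-0.58],[0,38,-32,-6,0,0,-0.58],[0,38,-32,-6,0,0,-0.58],[0,38,-32,-6,0,0,-0.58],[0,38,-32,-6,0,0,-0.58],[0,38,-32,-6,0,0,-0.58],[0,38,-32,-6,0,0,-0.58],[0,38,-32,-6,0,0,-0.58],[0,38,-32,-6,0,0,-0.58]]'; python3 - <<'E'
from h import *
goto(([443,335,130],Rt(-.042)))
E
```

```text
t: 2.85
tcp_pos: [498.8, -147.7, 318.0]
tcp_rot: [0.868, 0.496, 0.002, -0.001]
ft_force: [-0.4, 0.3, 0.7]
finger_gap: 87.8
finger_force: 0.0
now 2.85 [ 498.8 -147.7  318. ] [-0.34 -0.06  1.85  0.    1.35  0.19] F [-0.4  0.3  0.7]
shift cm [ 38.67 -29.33  18.94] rv [ 0.001 -0.003 -0.491] dist 521.0
```

```bash
python3 -m crank '[[0,38.7,-29.3,18.9,0,0,-0.49],[0,38.7,-29.3,18.9,0,0,-0.49],[0,38.7,-29.3,18.9,0,0,-0.49],[0,38.7,-29.3,18.9,0,0,-0.49],[0,38.7,-29.3,18.9,0,0,-0.49],[0,38.7,-29.3,18.9,0,0,-0.49],[0,38.7,-29.3,18.9,0,0,-0.49],[0,38.7,-29.3,18.9,0,0,-0.49],[0,38.7,-29.3,18.9,0,0,-0.49],[0,38.7,-29.3,18.9,0,0,-0.49],[0,38.7,-29.3,18.9,0,0,-0.49],[0,38.7,-29.3,18.9,0,0,-0.49],[0,38.7,-29.3,18.9,0,0,-0.49],[0,38.7,-29.3,18.9,0,0,-0.49],[0,38.7,-29.3,18.9,0,0,-0.49],[0,38.7,-29.3,18.9,0,0,-0.49]]'; python3 - <<'E'
from h import *
goto(([443,335,22],Rt(-.042)))
T=get_image("top");S=get_image("side")
a=cv2.resize(T["color"][170:260,70:190],None,fx=5,fy=5,interpolation=2);b=cv2.resize(S["color"][120:210,205:245],None,fx=5,fy=5,interpolation=2)
cv2.imwrite("pics/g1.png",np.hstack([a,b])[:,:,::-1])
E
```

```text
t: 4.18
tcp_pos: [444.4, 328.2, 129.0]
tcp_rot: [0.724, 0.69, -0.0, 0.0]
ft_force: [1.0, 1.2, 0.0]
finger_gap: 88.2
finger_force: 0.0
now 4.1833 [444.4 328.2 129. ] [ 0.59  0.15  1.99 -0.    1.    0.64] F [1.  1.2 0. ]
shift cm [ 0.68 -0.18 10.7 ] rv [ 0.     0.001 -0.007] dist 107.0
```

View pics/g1.png

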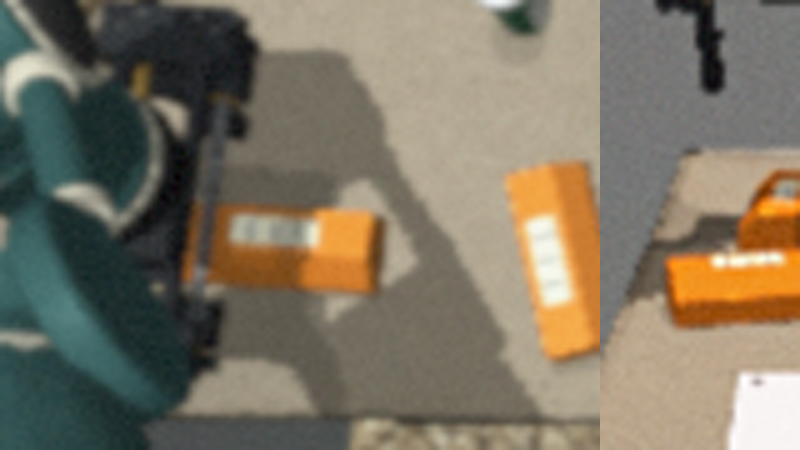

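The view shows the gripper straddling the bar, with fingertips near crop (235, 120) and (205, 335). I check that against the projection.

```bash
python3 - <<'E'
from h import *
T=get_image("top");s=sense();p=s["tcp_pos"]
R=cv2.Rodrigues(np.array(T["rvec"]))[0]; print("cam",-R.T@np.array(T["tvec"]).ravel())
for dx in(-61,-44,44,61): print(dx,((proj(T,p+[dx,0,-19])-[70,170])*5).round())
print(((proj(T,[[443,326,18],[442.7+22,325.7,36],[420.7,325.7,0]])-[70,170])*5).round())
E
```

```text
cam [ 283.18990246  -66.997369   1197.46510723]
-61 [[211. 330.]]
-44 [[214. 299.]]
44 [[227. 138.]]
61 [[230. 108.]]
[[278. 245.]
 [272. 204.]
 [286. 287.]]
```

```bash
python3 -m crank '[[0,0.7,-0.1,4,0,0,0],[0,0.7,-0.1,8,0,0,0],[0,0.7,-0.1,10,0,0,0],[0,0.7,-0.1,10.7,0,0,0],[0,0.7,-0.1,10.7,0,0,0],[140,0.7,-0.1,10.7,0,0,0],[140,0.7,-0.1,10.7,0,0,0],[140,0.7,-0.1,10.7,0,0,0],[140,0.7,-0.1,10.7,0,0,0],[140,0.7,-0.1,10.7,0,0,0],[140,0.7,-0.1,10.7,0,0,0],[140,0.7,-0.1,10.7,0,0,0],[140,0.7,-0.1,10.7,0,0,0]]'
```

```text
t: 5.42
tcp_pos: [443.3, 336.2, 21.9]
tcp_rot: [0.724, 0.69, -0.0, -0.0]
ft_force: [-2.0, -0.9, 1.9]
finger_gap: 43.9
finger_force: 30.2
```

```bash
python3 - <<'E'
from h import *
goto(([443,336,132],Rt(-.042)),([534.8,-123.5,132],Rt(.038)),([534.8,-123.5,90],Rt(.038)))
E
```

```text
now 5.4167 [443.3 336.2  21.9] [0.6  0.3  2.04 0.   0.8  0.65] F [-2.  -0.9  1.9]
shift cm [ -0.02  -0.03 -11.01] rv [-0.    -0.    -0.007] dist 110.0
shift cm [-45.46  11.38 -11.01] rv [-0.    -0.    -0.087] dist 481.0
shift cm [-45.46  11.38  -6.81] rv [-0.    -0.    -0.087] dist 474.0
```

```bash
python3 -m crank '[[140,0,0,-3,0,0,0],[140,0,0,-7,0,0,0],[140,0,0,-11,0,0,0],[140,0,0,-11,0,0,0],[140,-45.5,11.4,-11,0,0,-0.087],[140,-45.5,11.4,-11,0,0,-0.087],[140,-45.5,11.4,-11,0,0,-0.087],[140,-45.5,11.4,-11,0,0,-0.087],[140,-45.5,11.4,-11,0,0,-0.087],[140,-45.5,11.4,-11,0,0,-0.087],[140,-45.5,11.4,-11,0,0,-0.087],[140,-45.5,11.4,-11,0,0,-0.087],[140,-45.5,11.4,-11,0,0,-0.087],[140,-45.5,11.4,-11,0,0,-0.087],[140,-45.5,11.4,-11,0,0,-0.087],[140,-45.5,11.4,-11,0,0,-0.087],[140,-45.5,11.4,-11,0,0,-0.087],[140,-45.5,11.4,-9,0,0,-0.087],[140,-45.5,11.4,-6.8,0,0,-0.087],[140,-45.5,11.4,-6.8,0,0,-0.087]]'; python3 - <<'E'
from h import *
goto(([534.8,-123.5,42],Rt(.038)))
T=get_image("top");S=get_image("side")
a=cv2.resize(T["color"][150:240,220:350],None,fx=4,fy=4,interpolation=2);b=cv2.resize(S["color"][160:250,215:285],None,fx=4,fy=4,interpolation=2)
cv2.imwrite("pics/g2.png",np.hstack([a,b])[:,:,::-1])
E
```

```text
t: 7.08
tcp_pos: [531.0, -121.6, 85.1]
tcp_rot: [0.693, 0.721, -0.002, -0.004]
ft_force: [-1.1, 0.7, -1.6]
finger_gap: 43.7
finger_force: 30.1
now 7.0833 [ 531.  -121.6   85.1] [-0.27  0.2   2.03  0.    0.92 -0.31] F [-1.1  0.7 -1.6]
shift cm [-0.22  0.41  4.31] rv [-0.008 -0.003  0.001] dist 43.0
```

View pics/g2.png

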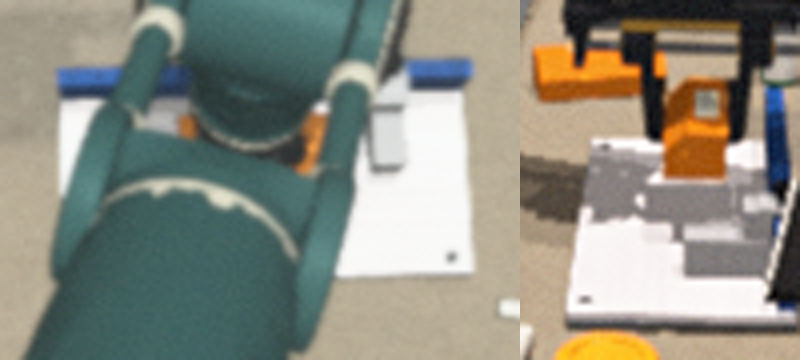

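The bar hangs squarely over the bed with the fence clear on the right. I let it settle while lowering.

```bash
python3 -m crank '[[140,0,0,2,0,0,0],[140,0,0,3.5,0,0,0],[140,0,0,4.4,0,0,0],[140,0,0,4.4,0,0,0],[140,0,0,4.4,0,0,0]]'; python3 - <<'E'
from h import *
goto(([534.8,-123.5,39],Rt(.038)))
E
```

```text
t: 7.6
tcp_pos: [535.1, -123.5, 46.2]
tcp_rot: [0.693, 0.721, 0.0, -0.0]
ft_force: [-0.3, -0.2, -1.0]
finger_gap: 43.8
finger_force: 30.1
now 7.6 [ 535.1 -123.5   46.2] [-0.27  0.25  2.05  0.    0.84 -0.31] F [-0.3 -0.2 -1. ]
shift cm [-0.   -0.03  0.72] rv [-0.    -0.     0.001] dist 7.0
```

```bash
python3 -m crank '[[140,0,0,0.3,0,0,0],[140,0,0,0.55,0,0,0],[140,0,0,0.7,0,0,0],[140,0,0,0.75,0,0,0],[140,0,0,0.75,0,0,0]]';python3 -m crank '[[140,0,0,0.05,0,0,0],[140,0,0,0.1,0,0,0],[140,0,0,0.1,0,0,0]]'
```

```text
t: 8.02
tcp_pos: [535.0, -124.0, 38.3]
tcp_rot: [0.694, 0.72, 0.0, 0.0]
ft_force: [1.0, -0.5, -2.2]
finger_gap: 43.8
finger_force: 30.1
t: 8.27
tcp_pos: [535.1, -124.0, 37.9]
tcp_rot: [0.694, 0.72, 0.0, 0.0]
ft_force: [-1.6, 0.4, 4.3]
finger_gap: 43.6
finger_force: 30.1
```

```bash
python3 -m crank '[[140,-0.3,0,0,0,0,0],[140,-0.7,0,0,0,0,0],[140,-1.1,0,0,0,0,0],[140,-1.5,0,0,0,0,0],[140,-1.9,0,0,0,0,0],[140,-2.1,0,0,0,0,0],[140,-2.1,0,0,0,0,0]]';for i in 1 2; do :; done; python3 -m crank '[[140,-0.1,0,0,0,0,0],[140,-0.2,0,0,0,0,0],[140,-0.3,0,0,0,0,0],[140,-0.3,0,0,0,0,0]]'
```

```text
t: 8.85
tcp_pos: [536.6, -145.7, 37.9]
tcp_rot: [0.694, 0.72, 0.0, 0.001]
ft_force: [-0.0, 1.4, 4.8]
finger_gap: 43.6
finger_force: 30.1
t: 9.18
tcp_pos: [536.7, -148.3, 37.9]
tcp_rot: [0.694, 0.72, 0.001, 0.001]
ft_force: [-0.2, 2.6, 5.7]
finger_gap: 43.7
finger_force: 30.1
```

```bash
python3 -m crank '[[140,-0.1,0,0,0,0,0],[140,-0.2,0,0,0,0,0],[140,-0.2,0,0,0,0,0]]'; python3 -m crank '[[140,-0.1,0,0,0,0,0],[140,-0.2,0,0,0,0,0],[140,-0.2,0,0,0,0,0]]'
```

```text
t: 9.43
tcp_pos: [536.7, -150.2, 37.9]
tcp_rot: [0.694, 0.72, 0.001, 0.0]
ft_force: [-0.4, 3.5, 5.2]
finger_gap: 43.6
finger_force: 30.1
t: 9.68
tcp_pos: [536.8, -152.2, 37.9]
tcp_rot: [0.694, 0.72, 0.001, 0.0]
ft_force: [-0.4, 2.9, 4.9]
finger_gap: 43.8
finger_force: 30.1
```

Only sliding friction so far (about 3 N), so I continue.

```bash
python3 -m crank '[[140,-0.1,0,0,0,0,0],[140,-0.15,0,0,0,0,0],[140,-0.15,0,0,0,0,0]]'; python3 -m crank '[[140,-0.1,0,0,0,0,0],[140,-0.15,0,0,0,0,0],[140,-0.15,0,0,0,0,0]]'
```

```text
t: 9.93
tcp_pos: [536.8, -152.6, 37.9]
tcp_rot: [0.694, 0.72, 0.001, -0.0]
ft_force: [-0.3, 9.2, 7.6]
finger_gap: 43.6
finger_force: 30.0
t: 10.18
tcp_pos: [536.8, -152.7, 37.9]
tcp_rot: [0.694, 0.72, 0.002, -0.001]
ft_force: [0.2, 13.6, 8.3]
finger_gap: 43.7
finger_force: 30.0
```

```bash
python3 -m crank '[[140,-0.1,0,0,0,0,0],[140,-0.15,0,0,0,0,0],[140,-0.15,0,0,0,0,0]]'
```

```text
t: 10.43
tcp_pos: [536.8, -152.7, 37.9]
tcp_rot: [0.694, 0.72, 0.002, -0.002]
ft_force: [-1.0, 18.3, 10.0]
finger_gap: 43.8
finger_force: 30.0
```

The stop is felt: 18 N against a 3 N baseline, and the TCP has stopped moving. I ease off most of the load, release a little and rise.

```bash
python3 -m crank '[[140,0.2,0,0,0,0,0],[140,0.35,0,-0.1,0,0,0],[140,0.35,0,-0.1,0,0,0],[93,0.35,0,-0.1,0,0,0],[93,0.35,0,-0.1,0,0,0],[93,0.35,0,-0.1,0,0,0],[93,0.35,0,-0.1,0,0,0]]'; python3 -m crank '[[93,0,0,-1,0,0,0],[93,0,0,-3,0,0,0],[93,0,0,-6,0,0,0],[93,0,0,-9,0,0,0],[93,0,0,-11,0,0,0],[93,0,0,-11,0,0,0],[255,0,-7,-11,0,0,0],[255,0,-9,-11,0,0,0],[255,0,-9,-11,0,0,0]]'
python3 - <<'E'
from h import *
T=get_image("top");S=get_image("side")
a=cv2.resize(T["color"][150:240,220:350],None,fx=4,fy=4,interpolation=2);b=cv2.resize(S["color"][160:250,215:285],None,fx=4,fy=4,interpolation=2)
cv2.imwrite("pics/g3.png",np.hstack([a,b])[:,:,::-1])
print(sense()["joint_pos"].round(2))
E
```

```text
t: 11.02
tcp_pos: [535.9, -153.5, 38.1]
tcp_rot: [0.694, 0.72, -0.0, 0.0]
ft_force: [-0.2, 0.2, 0.6]
finger_gap: 55.7
finger_force: 0.0
t: 11.77
tcp_pos: [438.7, -154.9, 145.1]
tcp_rot: [0.694, 0.72, -0.002, -0.004]
ft_force: [-0.1, 0.8, -1.3]
finger_gap: 38.1
finger_force: 0.0
[-0.39 -0.03  2.14 -0.    1.03 -0.43]
```

View pics/g3.png

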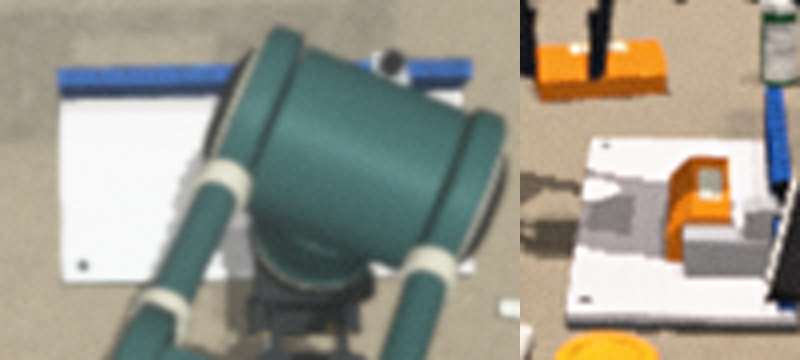

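The bar is flat on the bed against the stop, with its bevel towards the robot and a gap of about 30 mm to the fence (side crop, bar at (700, 210)). Next is the pushing pose.

```bash
cat >> h.py <<'E'
def Rp(t=np.radians(40),psi=.038,sg=1):
    d=np.array([np.cos(psi),np.sin(psi),0]); z=np.sin(t)*d-np.array([0,0,np.cos(t)]); y=sg*np.array([-np.sin(psi),np.cos(psi),0]); return Ro.from_matrix(np.c_[np.cross(y,z),y,z])
E
python3 - <<'E'
from h import *
for sg in(1,-1):
    R=Rp(sg=sg); z=R.as_matrix()[:,2]; tip=np.array([522.5,-163.5,42.]); n=np.array([.707,.027,-.707])
    goto((tip-19*z+[-45,-1.5,70],R),(tip-19*z-30*n,R))
E
```

```text
now 11.8667 [ 443.6 -156.   147. ] [-0.39 -0.03  2.14 -0.    1.03 -0.43] F [ 0.5 -0.3 -1.1]
shift cm [-1.03  2.14  2.04] rv [-0.548 -0.548 -1.502] dist 31.0
shift cm [-1.05  4.53  6.91] rv [-0.548 -0.548 -1.502] dist 83.0
now 11.8667 [ 443.6 -156.   147. ] [-0.39 -0.03  2.14 -0.    1.03 -0.43] F [ 0.5 -0.3 -1.1]
shift cm [-1.03  2.14  2.04] rv [-0.548  0.548  1.499] dist 31.0
shift cm [-1.05  4.53  6.91] rv [-0.548  0.548  1.499] dist 83.0
```

```bash
python3 -m crank '[[255,-1,2.1,1,-0.548,0.548,1.5],[255,-1,2.1,1,-0.548,0.548,1.5],[255,-1,2.1,1,-0.548,0.548,1.5],[255,-1,2.1,1,-0.548,0.548,1.5],[255,-1,2.1,1,-0.548,0.548,1.5],[255,-1,2.1,1,-0.548,0.548,1.5],[255,-1,2.1,1,-0.548,0.548,1.5],[255,-1,2.1,1,-0.548,0.548,1.5],[255,-1,2.1,1,-0.548,0.548,1.5],[255,-1,2.1,1,-0.548,0.548,1.5],[255,-1,2.1,1,-0.548,0.548,1.5],[255,-1,2.1,1,-0.548,0.548,1.5],[255,-1,2.1,1,-0.548,0.548,1.5],[255,-1,2.1,1,-0.548,0.548,1.5],[255,-1,2.1,1,-0.548,0.548,1.5],[255,-1,2.1,1,-0.548,0.548,1.5]]'; python3 - <<'E'
from h import *
R=Rp(sg=-1); z=R.as_matrix()[:,2]; tip=np.array([522.5,-163.5,42.]); n=np.array([.707,.027,-.707])
goto((tip-19*z-30*n,R),(tip-19*z-4*n,R))
E
```

```text
t: 13.2
tcp_pos: [468.1, -165.8, 138.5]
tcp_rot: [0.939, 0.019, 0.343, -0.006]
ft_force: [-0.1, 0.4, -0.5]
finger_gap: 0.4
finger_force: 0.0
now 13.2 [ 468.1 -165.8  138.5] [-0.67 -0.24  2.51  1.    0.52  0.06] F [-0.1  0.4 -0.5]
shift cm [-2.31 -0.03  6.  ] rv [-0.    -0.002  0.002] dist 64.0
shift cm [-2.09 -0.03  8.59] rv [-0.    -0.002  0.002] dist 88.0
```

```bash
python3 -m crank '[[255,-0.8,0,2,0,0,0],[255,-1.6,0,4,0,0,0],[255,-2.3,0,6,0,0,0],[255,-2.2,0,7,0,0,0],[255,-2.2,0,7,0,0,0]]'; python3 - <<'E'
from h import *
R=Rp(sg=-1); z=R.as_matrix()[:,2]; tip=np.array([522.5,-163.5,42.]); n=np.array([.707,.027,-.707])
goto((tip-19*z,R))
T=get_image("top");S=get_image("side")
a=cv2.resize(T["color"][150:240,250:350],None,fx=4,fy=4,interpolation=2);b=cv2.resize(S["color"][180:240,215:285],None,fx=6,fy=6,interpolation=2)
cv2.imwrite("pics/g4.png",b[:,:,::-1])
E
```

```text
t: 13.62
tcp_pos: [496.9, -164.6, 69.0]
tcp_rot: [0.94, 0.019, 0.342, -0.007]
ft_force: [-0.3, -0.1, 0.7]
finger_gap: 0.3
finger_force: 0.0
now 13.6167 [ 496.9 -164.6   69. ] [-0.61 -0.02  2.5   1.41  0.41 -0.35] F [-0.3 -0.1  0.7]
shift cm [ 0.23 -0.01  1.82] rv [-0.002  0.     0.001] dist 18.0
```

View pics/g4.png

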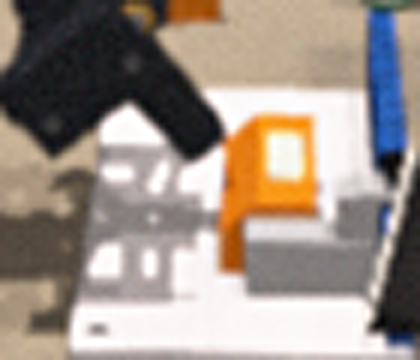

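The fingertips sit just off the bevel (crop (205, 145), bevel at (235, 150)). I move to light contact.

```bash
python3 -m crank '[[255,0.1,0,0.8,0,0,0],[255,0.2,0,1.5,0,0,0],[255,0.2,0,1.7,0,0,0],[255,0.2,0,1.7,0,0,0]]'; python3 -m crank '[[255,0,0,0.1,0,0,0],[255,0,0,0.2,0,0,0],[255,0,0,0.2,0,0,0]]'
```

```text
t: 14.05
tcp_pos: [509.0, -164.5, 59.8]
tcp_rot: [0.939, 0.018, 0.344, -0.006]
ft_force: [0.2, 0.1, 0.2]
finger_gap: 0.2
finger_force: 0.0
t: 14.3
tcp_pos: [510.3, -164.4, 58.8]
tcp_rot: [0.939, 0.018, 0.344, -0.006]
ft_force: [-4.1, -0.4, 6.2]
finger_gap: 0.4
finger_force: 3.6
```

```bash
python3 -m crank '[[255,0.15,0.02,0.13,0,0,0],[255,0.3,0.05,0.26,0,0,0],[255,0.5,0.07,0.42,0,0,0],[255,0.7,0.1,0.58,0,0,0],[255,0.9,0.1,0.75,0,0,0],[255,1.1,0.1,0.92,0,0,0],[255,1.3,0.1,1.1,0,0,0],[255,1.5,0.1,1.27,0,0,0],[255,1.7,0.1,1.43,0,0,0],[255,1.85,0.1,1.55,0,0,0]]'
```

```text
t: 15.13
tcp_pos: [533.9, -163.1, 58.8]
tcp_rot: [0.939, 0.019, 0.344, -0.007]
ft_force: [-11.0, 3.7, 12.6]
finger_gap: 0.2
finger_force: 8.1
```

```bash
python3 -m crank '[[255,0.15,0,0.13,0,0,0],[255,0.23,0,0.19,0,0,0],[255,0.3,0,0.25,0,0,0],[255,0.3,0,0.25,0,0,0]]'; python3 -m crank '[[255,0.15,0,0.13,0,0,0],[255,0.15,0,0.13,0,0,0]]'
```

```text
t: 15.47
tcp_pos: [537.8, -163.3, 58.8]
tcp_rot: [0.939, 0.019, 0.344, -0.007]
ft_force: [-8.2, 3.0, 10.9]
finger_gap: 0.5
finger_force: 6.5
t: 15.63
tcp_pos: [538.4, -163.3, 58.7]
tcp_rot: [0.939, 0.019, 0.344, -0.006]
ft_force: [-26.8, 2.0, 27.1]
finger_gap: 0.3
finger_force: 19.1
```

Fence reached at about 27 N each way, which is more than asked and too steep. I ease up and back.

```bash
python3 -m crank '[[255,0.05,0,-0.06,0,0,0],[255,0.05,0,-0.06,0,0,0]]'; python3 -m crank '[[255,0.03,0,-0.04,0,0,0],[255,0.03,0,-0.04,0,0,0]]'
```

```text
t: 15.8
tcp_pos: [538.3, -163.3, 58.8]
tcp_rot: [0.939, 0.018, 0.343, -0.006]
ft_force: [-18.9, 2.2, 17.2]
finger_gap: 0.4
finger_force: 12.4
t: 15.97
tcp_pos: [538.2, -163.3, 58.8]
tcp_rot: [0.939, 0.018, 0.343, -0.007]
ft_force: [-14.3, 1.7, 11.8]
finger_gap: 0.4
finger_force: 8.7
```

```bash
python3 -m crank '[[255,0.07,0,-0.015,0,0,0],[255,0.07,0,-0.015,0,0,0]]'; python3 -m crank '[[255,0.07,0,-0.01,0,0,0],[255,0.07,0,-0.01,0,0,0],[255,0.07,0,-0.01,0,0,0]]'
```

```text
t: 16.13
tcp_pos: [538.3, -163.3, 58.9]
tcp_rot: [0.939, 0.018, 0.343, -0.006]
ft_force: [-13.2, 1.3, 9.3]
finger_gap: 0.3
finger_force: 8.1
t: 16.38
tcp_pos: [538.3, -163.3, 59.0]
tcp_rot: [0.939, 0.018, 0.342, -0.006]
ft_force: [-13.1, 1.2, 9.6]
finger_gap: 0.4
finger_force: 7.8
```

```bash
python3 -m crank '[[255,0.07,0.05,0.01,0,0,0],[255,0.07,0.05,0.01,0,0,0],[255,0.07,0.05,0.01,0,0,0]]'; python3 - <<'E'
from h import *
s=sense();print(s["ft_force"],s["tcp_pos"])
T=get_image("top");S=get_image("side")
a=cv2.resize(T["color"][150:240,230:420],None,fx=4,fy=4,interpolation=2);b=cv2.resize(S["color"][170:230,215:290],None,fx=6,fy=6,interpolation=2)
cv2.imwrite("pics/g5.png",b[:,:,::-1]);cv2.imwrite("pics/g6.png",a[:,:,::-1])
E
```

```text
t: 16.63
tcp_pos: [538.3, -163.3, 58.9]
tcp_rot: [0.94, 0.018, 0.342, -0.007]
ft_force: [-16.7, 2.5, 10.2]
finger_gap: 0.3
finger_force: 9.7
[-16.66372341   2.53093077  10.16859383] [ 538.33268794 -163.31347587   58.94865196]
```

View pics/g5.png

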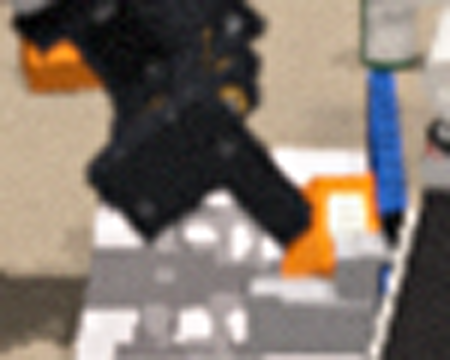

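View pics/g6.png

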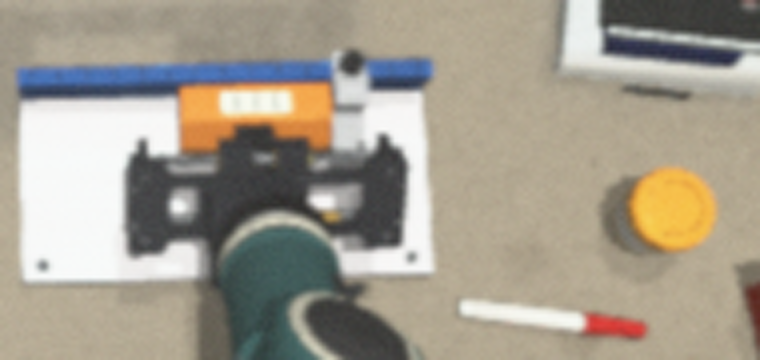

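The bar lies flat against the fence (top crop, back edge at row 85) with its end at the stop (col 332). The push is 16.7 N sideways and 10.2 N down, and the neighbours are untouched, so I hand in.

```bash
python3 -c "
from bench import *
print(job_done())"
```

```text
the job is handed in; nothing more can be done
None
```

The bar is handed in flat on the bed with its end at the stop, held against the fence by a steady push on the bevel of about 17 N sideways and 10 N down; that push briefly reached about 27 N each way at first fence contact before I eased it.

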